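# Third hand for a cabinet door: press the last rail home in the gluing jig

## Robot

A 6-joint arm with a two-finger parallel gripper is mounted at the origin on the work surface; the furniture and walls round the work are solid. World frame = base frame: x ahead of the robot, y to its left, z up, the work surface at z = 0. Lengths are in m, angles in rad, forces in N, time in s.
With the tool pointing down it reaches from about 0.25 to 0.775 m from the base axis. Payload 4 kg.
Tool frame: the origin (TCP) lies midway between the tips of the shut fingers; the grasp point (between the pads) lies 19 mm behind it; z points along the fingers, y is the line along which they close (so a half turn about z gives the same grasp; the last joint's range is limited). The gripper opens to 94 mm and grips with 3 to 60 N. Pads are 16 mm wide; open, the fingers measure 119 mm over their backs; the gripper's body (75 mm by 177 mm) begins 78 mm behind the grasp point.
Start: joints at [-1.213, 0.087, 1.371, -0, 1.684, -0.103], TCP at [0.245, -0.493, 0.206] pointing down, gripper open.
Joint ranges: [-3.1, 3.1], [-0.76, 2.03], [0.27, 2.55], [-1.08, 4.22], [0.17, 2.65], [-2.57, 2.57]. Speed limits (rad/s): [2.79, 2.79, 3.14, 3.14, 3.14, 3.14].

## Interface

Orientations are given as [roll, pitch, yaw] about the fixed x, y, z axes, in that order (R = Rz(yaw) Ry(pitch) Rx(roll)).
In Python, from bench import robot gives the robot as it stands.
- The arm moves only by the tool servo_tool, never from a script. Its argument "moves" is a list of rows, each a list of 5 numbers: the shift along the tool's x, y, z in units of 25 mm (1.0 is 25 mm), then the turn about the tool's z in units of 6 degrees (1.0 is 6 degrees), then the closure, from 0 (fully open) to 1 (shut). In form: [[dx, dy, dz, yaw, gripper], ...]. A call has 1 to 10 rows; each row is the pose to reach, as a shift and turn from the pose commanded when the call began, along the tool's axes at that moment; what a row does not reach only later rows make up. A row lasts 1/12 s, in which the tool goes at most 41.7 mm and 7.16 degrees, less where a joint would pass 70% of its speed; a pose out of reach is approached as far as the arm can. A call with a gripper value outside its range is refused whole. The fingers move at their own pace and stop on an object; the grip force is fixed at half the most. Time passes only in rows, so rows that repeat a pose let the fingers close. It gives the time, the measured TCP pose, the force, the opening and the grip force at its end, in the units of the state.
- robot.get_obs(): the state, without advancing time (a new reading comes with each control period).
- robot.snapshot(name): name is "scene" or "side" or "wrist"; returns a dict with "image" (384x512x3 uint8, blue, green, red), "fx", "fy", "cx", "cy" (pixels), "k1" (the pictures are not rectified: a ray, as slopes to the right and down, at radius r is drawn at 1 + k1 r^2 times it, then the intrinsics apply), "eye" and "orientation" of the camera in the world; the wrist camera has in their place "T_tool_cam" (4x4, takes a point from camera to tool coordinates, whose origin is the TCP and whose axes are the flange's). Camera axes: x right, y down, z forward; pixel columns grow to the right and rows downward; lengths in m; the calibration is good to about 2 mm. A picture is of the moment at which its call begins: read the wrist's pose just before it. There is no depth.
- robot.close_job(): hands the job in; it is judged then, once.
The state is a dict: "time": time; "joint_positions": joint angles; "qvel": joint speeds; "joint_torque": joint torques, N m; "tool_pos": TCP position; "ee_rot": TCP orientation; "wrist_force": force on the tool from outside, world axes, zero at the start; "wrist_torque": the same for the moment, N m; "width": finger opening in m; "finger_force": force on a finger pad.
Only numpy, scipy, OpenCV 4.12 (cv2) and the standard library are available. Lean on these libraries where they do the work, as an engineer would, in place of code of your own. Each camera call takes 0.05 s, during which the arm holds its last target. There are 200 camera calls.

## Task

I am gluing up a small cabinet door: fit the loose short rail (the one with a tongue at each end) into the open right-hand end of the half-built frame in the jig, lying flat, with its long panel groove facing the rail that is already there, its tongue in the stile's groove, its shoulder tight and its outer edge flush with the stile's end against the side stops. Then press it straight into the stile with a steady 12 N or so, never ramming the joint, for at least four seconds while I pin it, and finish still holding and pressing it: do not let go. Leave the long loose stile and the other things on the counter alone.

Things in the scene. Friction and masses are not known exactly. Their poses are not given: they have to be found in the camera images.
- jig: plywood gluing jig, fixed; board 230 (x) x 290 (y) x 12 mm, origin at the centre of its underside, z up. Far (+x) edge: fence 20 mm high, lined with dark foam, two tabs over the stile. Each y side: two side stops 26 x 18 mm, 18 high, at jig x = +0.024 and -0.080, inner faces at y = -0.1207 and +0.1207; the 78 mm gap between them (mid x = -0.028) leaves room for a finger.
- frame: glued half of the door in the jig, 20 mm thick, lying on the board: stile 240 (y) x 45 mm along the fence, in its -x edge a groove 8.5 wide, 11 mm deep at mid thickness; a rail at its left (+y) end points to -x, panel groove facing -y. Origin: middle of the stile, mid thickness; axes as the jig's. It only yields along +x into the foam, 1 mm per 3 N, up to 9 mm.
- seat (a point): on the frame: where the loose rail's centre (rail) must come: 65 mm in front (-x) of the stile's inner edge, 22.5 mm inside its right (-y) end, at mid thickness (22 mm above the worktop); axes as the frame's. Moves with the frame as the foam yields. The right side stops leave the rail 0.7 mm of play.
- rail: loose short rail, about 100 g, 130 between shoulders (its x) x 45 (y) x 20 mm (z); at each end a tongue 6 thick (mid thickness), 34 wide, 9 mm long; panel groove 8.5 wide, 11 mm deep along its whole +y edge. Origin: its centre (10 mm above the worktop at first). Lies flat right of the jig. Fitted, its axes point as the frame's, +x tongue in the stile. Grip across its width, near the middle.
- rail_groove (a point): middle of the loose rail's grooved edge, 22.5 mm from its centre along its +y
- stile: the door's second stile, loose, not needed yet: same section as the rail but 240 mm long (its x), with plain ends and no tongues; origin at its centre. It lies next to the loose rail, nearer or farther; leave it.
- hammer: small hammer 220 mm long lying far right; leave it
- tape_measure: pocket tape measure with a length of tape out, 55x123x25 mm, at the left; leave it
- pencil: yellow pencil 156 mm long just to the right of the jig; leave it
- peg: wooden clothes peg 72 mm long just to the right of the jig; leave it
- glue_bottle: small bottle 96 mm high at the left; leave it
- glue_tube: white tube 199 mm long far right; leave it

How it is judged:
On the way:
1. the rail is home in the jig and pressed into the stile with 6 to 18 N for four seconds on end (x of rail in the frame of seat between -0.0025 and 0.0025 m and y of rail in the frame of seat between -0.003 and 0.003 m and z of rail in the frame of seat between -0.003 and 0.003 m and y of rail_groove in the frame of seat above 0.015 m and angle between the x axis of rail and the x axis of frame, either way round below 0.04 rad and angle between the z axis of rail and the z axis of frame, either way round below 0.05 rad and contact force between rail and frame between 6 and 18 N and contact force between the fingers and rail above 3 N), for 4 s.
At the end, for the whole second after the job is handed in: Through the last second the fingers hold or push the rail and it presses on the frame with 6 to 18 N, its centre within 2.5 mm (along the push) and 3 mm (sideways, height) of its seat, square within 0.04 rad, flat within 0.05 rad, panel groove towards the other rail (all of step 1); the arm keeps its last pose, push and grip.
It fails at once if the rail is rammed into the frame with more than 35 N (contact force between rail and frame above 35 N).
It fails at once if the other stile, hammer, tape measure, pencil, peg, bottle or tube is moved by more than 15 mm (distance of any of hammer, tape_measure, pencil, glue_bottle, glue_tube, peg, stile from where it was at the start of the episode above 0.015 m).
It also fails if it takes over 58 s, if anything falls off the work surface, if the arm or the gripper's body presses on something with over 40 N, if the wrist force passes 120 N, or if a joint passes its speed limit or range.

## Working session

There is one attempt and no reset: what is moved stays moved. The work goes in short steps, Python scripts to look and compute and a tool call to move; the robot and the scene stay as the last step left them, time stands still between calls to the robot, and variables do not carry over. Pictures are saved under pics/ and viewed, at most 10 in all, crops included, and the job is handed in when it is done.

Besides the shell and the picture viewer there is one more tool, called after "Emit:" as name(argument=value, ...), one argument or row to a line, values as JSON. servo_tool: Moves the arm, as the interface text tells. Its arguments: {"type":"object","properties":{"moves":{"type":"array"}},"required":["moves"]}

```bash
mkdir -p pics; cat > h.py <<'E'
import numpy as np, cv2
from bench import robot
from scipy.spatial.transform import Rotation as R
def snap(n):
    o=robot.get_obs(); s=robot.snapshot(n); s['obs']=o; return s
def cam(s):
    if 'T_tool_cam' in s:
        T=np.eye(4); T[:3,:3]=rot(s['obs']['ee_rot']); T[:3,3]=s['obs']['tool_pos']
        T=T@np.array(s['T_tool_cam']); return T[:3,:3],T[:3,3]
    return rot(s['orientation']),np.array(s['eye'])
def rot(o):
    o=np.array(o,float)
    return o if o.shape==(3,3) else R.from_euler('xyz',o).as_matrix()
def und(s,px):
    px=np.atleast_2d(px).astype(float)
    d=np.c_[(px[:,0]-s['cx'])/s['fx'],(px[:,1]-s['cy'])/s['fy']]; u=d.copy()
    for _ in range(20): u=d/(1+s['k1']*(u**2).sum(1,keepdims=True))
    return u
def toplane(s,px,z):
    M,e=cam(s); u=und(s,px); r=np.c_[u,np.ones(len(u))]@M.T
    return e+r*((z-e[2])/r[:,2])[:,None]
def proj(s,P):
    M,e=cam(s); c=(np.atleast_2d(P)-e)@M; u=c[:,:2]/c[:,2:]
    u=u*(1+s['k1']*(u**2).sum(1,keepdims=True))
    return np.c_[u[:,0]*s['fx']+s['cx'],u[:,1]*s['fy']+s['cy']]
E
python3 - <<'E'
from h import *
o=robot.get_obs(); print(o)
a=snap('scene');b=snap('side');c=snap('wrist')
for s in(a,b,c): print({k:v for k,v in s.items() if k not in('image','obs')})
cv2.imwrite('pics/a.png',cv2.resize(a['image'],None,fx=1.5,fy=1.5))
cv2.imwrite('pics/b.png',b['image']);cv2.imwrite('pics/c.png',c['image'])
E
```

```text
{'time': 0.0, 'joint_positions': array([-1.21309993e+00,  8.79380914e-02,  1.37225967e+00,  3.68878916e-06,
        1.68356939e+00, -1.03057241e-01]), 'qvel': array([ 0.0001944 ,  0.00055986,  0.00091565, -0.00094848,  0.00039059,
        0.00013301]), 'joint_torque': array([ 1.49923108e-03, -3.40173018e+01, -3.02425182e+01,  7.19998847e-02,
        3.28593620e-02, -1.54086010e-04]), 'tool_pos': array([ 0.24436903, -0.49212243,  0.20431066]), 'ee_rot': array([-3.13943007e+00, -2.27347602e-04,  4.60753806e-01]), 'wrist_force': array([-1.20020716, -0.12802083,  0.45387499]), 'wrist_torque': array([-0.06691834, -0.01898168, -0.04332679]), 'finger_force': 0.0, 'width': 0.09416750239094407}
{'fx': 410.49644301216625, 'fy': 410.49644301216625, 'cx': 258.9540985522304, 'cy': 189.8611315562485, 'k1': 0.035259031258705664, 'eye': array([ 1.23942356, -0.185013  ,  1.41691986]), 'orientation': array([-2.60698656, -0.01085721,  1.37881787])}
{'fx': 420.23399692600657, 'fy': 420.23399692600657, 'cx': 256.2278266264571, 'cy': 188.6885697732731, 'k1': -0.11357833470746573, 'eye': array([1.09265354, 0.46338877, 1.16190644]), 'orientation': array([-2.53005578,  0.01414424,  2.21732208])}
{'fx': 283.7363458572481, 'fy': 283.7363458572481, 'cx': 252.55792018030903, 'cy': 190.83912326259102, 'k1': -0.06955748620992055, 'T_tool_cam': array([[ 1.88252357e-04, -9.62956664e-01, -2.69656129e-01,
         7.87004353e-02],
       [ 9.99999913e-01,  2.81627070e-04, -3.07585530e-04,
        -8.08526091e-04],
       [ 3.72134001e-04, -2.69656048e-01,  9.62956633e-01,
        -1.79146305e-01],
       [ 0.00000000e+00,  0.00000000e+00,  0.00000000e+00,
         1.00000000e+00]])}
```

View pics/a.png

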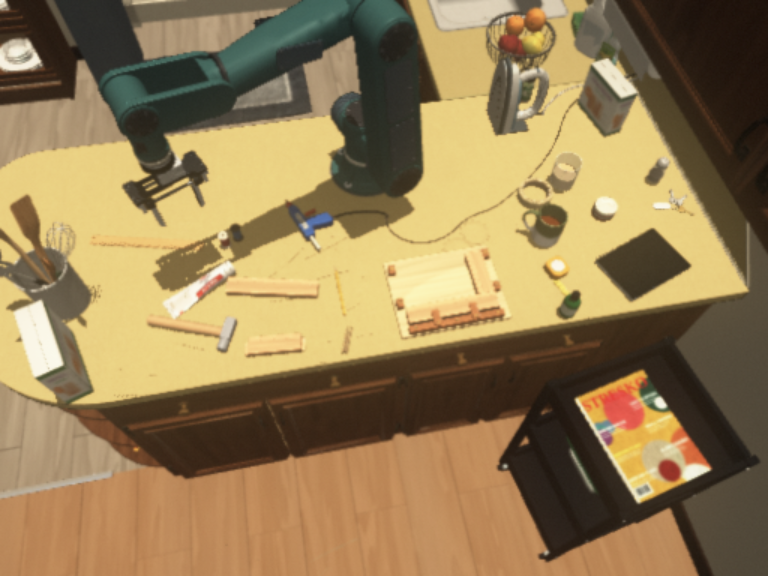

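View pics/c.png

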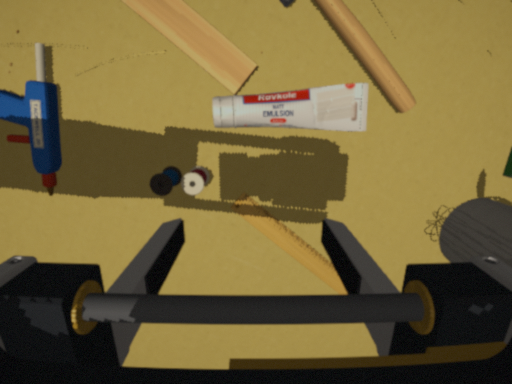

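The scene view shows the jig at about (447,293) of the 1.5x picture, the loose rail with tongues at (275,345), and the stile at (272,288). The hammer is left of the rail, the peg is at (347,340) and the pencil at (340,290). The wrist view shows the stile at the top left, the tube and the hammer handle.

```bash
python3 - <<'E'
from h import *
a=snap('scene')
for n,p,z in [('rail',(275,345),.02),('railL',(246,347),.02),('railR',(305,344),.02),('stile',(272,288),.02),('pegtop',(349,328),.01),('pegbot',(345,352),.01),('jig',(447,293),.012),('jigBL',(404,335),.012),('jigTL',(387,263),.012),('jigTR',(488,248),.012),('jigBR',(508,318),.012),('pencil',(345,314),.007),('pencil',(337,270),.007),('ham',(227,335),.02)]:
    print(n,toplane(a,[np.array(p)/1.5],z)[0].round(3))
im=a['image'][160:240,90:350]
cv2.imwrite('pics/d.png',cv2.resize(im,None,fx=3,fy=3,interpolation=cv2.INTER_CUBIC))
E
```

```text
rail [ 0.549 -0.322  0.02 ]
railL [ 0.541 -0.393  0.02 ]
railR [ 0.56  -0.249  0.02 ]
stile [ 0.384 -0.314  0.02 ]
pegtop [ 0.532 -0.134  0.01 ]
pegbot [ 0.596 -0.155  0.01 ]
jig [0.479 0.135 0.012]
jigBL [ 0.578 -0.001  0.012]
jigTL [ 0.358 -0.002  0.012]
jigTR [0.361 0.28  0.012]
jigBR [0.58  0.272 0.012]
pencil [ 0.488 -0.138  0.007]
pencil [ 0.352 -0.138  0.007]
ham [ 0.499 -0.437  0.02 ]
```

View pics/d.png

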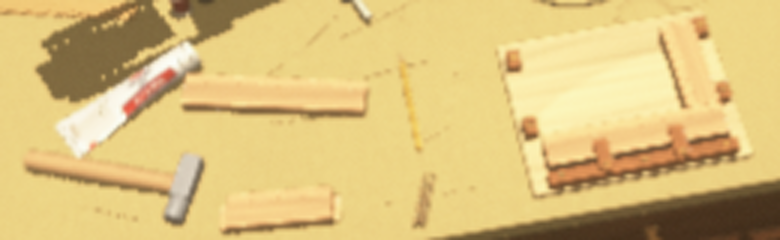

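The crop shows the rail's tongues at its left and right ends, (222,215) and (338,205), lying almost along world y. I'll go over the rail and look with the wrist camera.

Emit:
servo_tool(
  moves=[
    [1.2, 0, 0, -0.8, 0],
    [2.6, -0.1, 0, -1.8, 0],
    [4.1, -0.2, 0, -2.8, 0],
    [5.6, -0.25, 0, -3.8, 0],
    [7.1, -0.3, 0, -4.8, 0],
    [8.6, -0.4, 0, -5.8, 0],
    [10.1, -0.45, 0, -6.8, 0],
    [11.6, -0.5, 0, -7.8, 0],
    [13, -0.6, 0, -8.7, 0],
    [14, -0.65, 0, -9.4, 0],
  ],
)

```text
time: 1.03
tool_pos: [0.5531, -0.3202, 0.2049]
ee_rot: [-3.141, -0.001, 1.452]
wrist_force: [0.5, -1.3, -0.1]
width: 0.0939
finger_force: 0.0
```

Emit:
servo_tool(
  moves=[
    [0, 0, 0, 0, 0],
    [0, 0, 0, 0, 0],
    [0, 0, 0, 0, 0],
  ],
)

```text
time: 1.28
tool_pos: [0.5502, -0.3228, 0.2051]
ee_rot: [-3.14, 0.0, 1.444]
wrist_force: [-0.7, 0.5, -0.0]
width: 0.0941
finger_force: 0.0
```

```bash
python3 - <<'E'
from h import *
c=snap('wrist');np.save('pics/c2.npy',c,allow_pickle=True)
print(c['obs']['tool_pos'],c['obs']['ee_rot'],c['obs']['time'],c['obs']['wrist_force'])
cv2.imwrite('pics/e.png',cv2.resize(c['image'],None,fx=1.5,fy=1.5))
E
```

```text
[ 0.55019673 -0.32280325  0.20513535] [-3.14045257e+00  3.23649112e-04  1.44404483e+00] 1.2833 [-0.66979887  0.5338897  -0.02289773]
```

View pics/e.png

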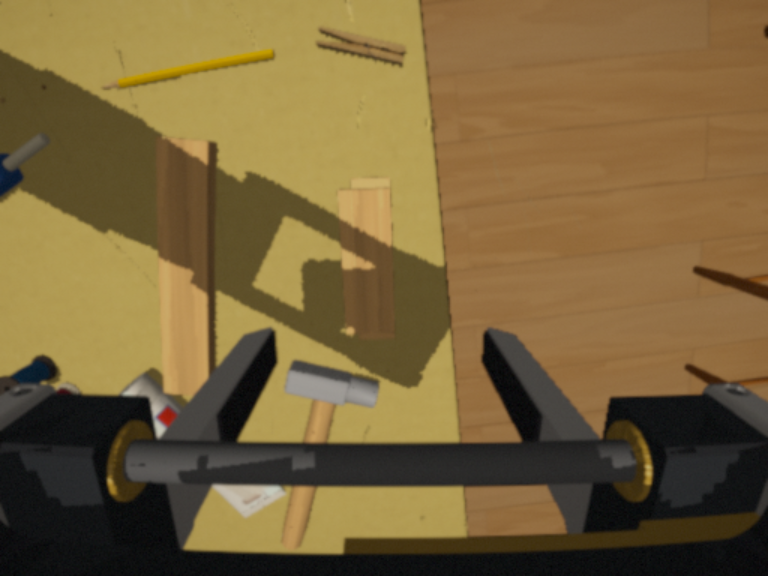

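The wrist view shows the rail centred near (368,260) of the 1.5x picture, with its upper tongue at (370,183) seemingly offset to the right. The hammer head is at (332,383), just short of the rail's end. I'll zoom in to tell the groove side.

```bash
python3 - <<'E'
from h import *
c=np.load('pics/c2.npy',allow_pickle=True).item()
A=cv2.resize(c['image'][108:240,205:275],None,fx=4.4,fy=4.4,interpolation=cv2.INTER_CUBIC)
a=snap('scene');b=snap('side')
def crop(s,n):
    u=proj(s,[[.55,-.322,.01]])[0].astype(int)
    i=s['image'][max(u[1]-25,0):u[1]+25,max(u[0]-30,0):u[0]+30]
    return cv2.resize(i,(348,290),interpolation=cv2.INTER_CUBIC)
B=np.vstack([crop(a,0),crop(b,0)])
cv2.imwrite('pics/f.png',np.hstack([A,B]))if A.shape[0]==B.shape[0] else cv2.imwrite('pics/f.png',np.hstack([cv2.resize(A,(308,580)),B]))
E
```

```text
(no output)
```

View pics/f.png

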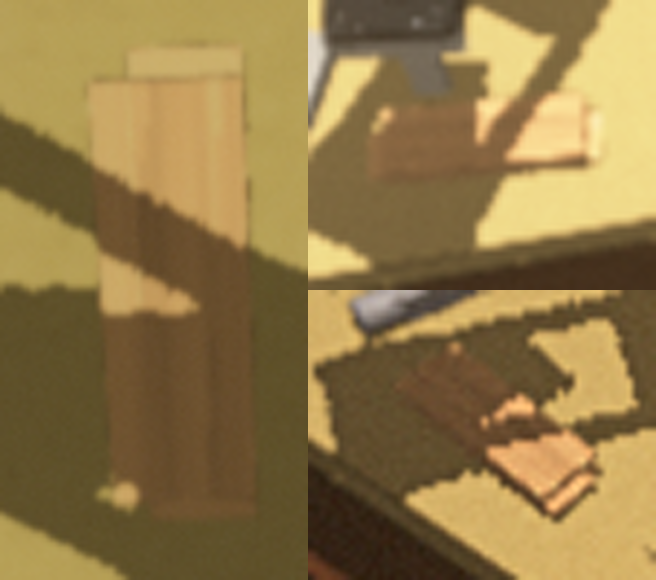

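The tongues sit flush with the rail's +x side and are set back about 11 mm on the -x side, so I expect the groove on -x. I'll check this from an oblique view from the -x side.

Emit:
servo_tool(
  moves=[
    [-0.2, -1.2, 0.5, 0, 0],
    [-0.35, -2.6, 1.2, 0, 0],
    [-0.5, -4, 2, 0, 0],
    [-0.65, -5.2, 2.5, 0, 0],
    [-0.8, -6, 2.8, 0, 0],
    [-0.8, -6, 2.8, 0, 0],
    [-0.8, -6, 2.8, 0, 0],
    [-0.8, -6, 2.8, 0, 0],
  ],
)

```text
time: 2.1
tool_pos: [0.4001, -0.3244, 0.1367]
ee_rot: [3.139, 0.001, 1.444]
wrist_force: [0.4, -0.7, -0.3]
width: 0.0941
finger_force: 0.0
```

```bash
python3 - <<'E'
from h import *
c=snap('wrist');np.save('pics/c3.npy',c,allow_pickle=True)
print(c['obs']['tool_pos'],c['obs']['ee_rot'])
u=proj(c,[[.55,-.322,.01]])[0].astype(int);print(u)
i=c['image'][max(u[1]-80,0):u[1]+80,max(u[0]-80,0):u[0]+80]
cv2.imwrite('pics/g.png',cv2.resize(i,None,fx=3.6,fy=3.6,interpolation=cv2.INTER_CUBIC))
E
```

```text
[ 0.40012902 -0.32437619  0.13668522] [3.13913444e+00 1.29906401e-03 1.44392114e+00]
[386 166]
```

View pics/g.png

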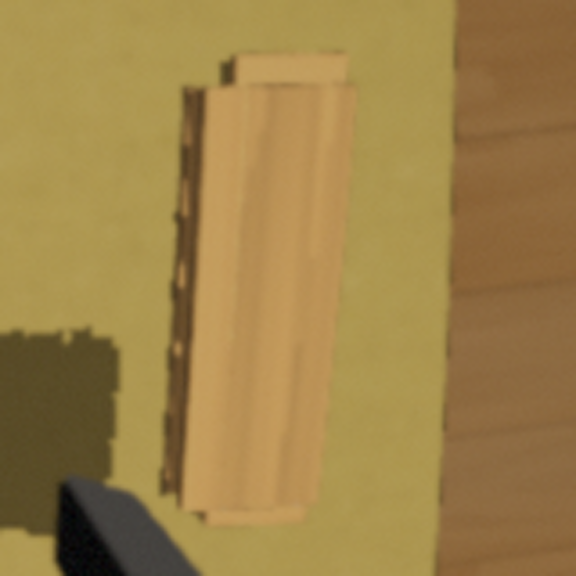

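The -x face shows the dark groove line with a lit lip at (180,250) of the crop, so the groove is on -x and rail +x points to world +y. Next I'll measure the rail's pose from the top-face corners in both wrist views.

```bash
python3 - <<'E'
from h import *
c3=np.load('pics/c3.npy',allow_pickle=True).item();c2=np.load('pics/c2.npy',allow_pickle=True).item()
for s,P in((c3,np.array([(205,88),(355,87),(318,505),(183,510)])/3.6+(306,86)),
           (c2,np.array([(90,82),(241,78),(255,497),(109,508)])*np.array([70/308,132/580])+(205,108))):
    W=toplane(s,P,.02); d=(W[0]+W[1]-W[2]-W[3])/2
    print(W.round(4)[:,:2].tolist(),'mean',W.mean(0).round(4),'ang',np.arctan2(d[1],d[0]).round(3),np.linalg.norm(d).round(4),np.linalg.norm(W[0]-W[1]).round(4))
    # mask-based: wood vs counter in hue
a=snap('scene');b=snap('side')
for s in (a,b):
  hsv=cv2.cvtColor(s['image'],cv2.COLOR_BGR2HSV); u=proj(s,[[.55,-.322,.02]])[0].astype(int); print(u)
s=c3; hsv=cv2.cvtColor(s['image'],cv2.COLOR_BGR2HSV)
print('wood',hsv[150,385],'counter',hsv[150,340],hsv[150,420],'floor',hsv[150,460])
m=((hsv[...,0]<hsv[150,420,0]-2)&(hsv[...,2]>100)).astype(np.uint8)
m[:, 430:]=0
n,l,st,_=cv2.connectedComponentsWithStats(m); k=l[150,385];print(st[k])
cn,_=cv2.findContours((l==k).astype(np.uint8),0,2);r=cv2.minAreaRect(cn[0]);W=toplane(s,cv2.boxPoints(r),.02);print(W.round(4)[:,:2].tolist(),W.mean(0))
E
```

```text
[[0.522, -0.2578], [0.5658, -0.2622], [0.5554, -0.3904], [0.5117, -0.3861]] mean [ 0.5387 -0.3241  0.02  ] ang 1.491 0.1287 0.044
[[0.5235, -0.2577], [0.5665, -0.262], [0.5555, -0.3899], [0.5096, -0.3878]] mean [ 0.5388 -0.3243  0.02  ] ang 1.475 0.1296 0.0432
[183 230]
[174 164]
wood [ 18 138 190] counter [ 23 137 173] [ 23 137 171] floor [ 16 154 139]
[ 351  100   54  132 5469]
[[0.5039, -0.3883], [0.5171, -0.2444], [0.5664, -0.2524], [0.5594, -0.3995]] [ 0.53670501 -0.32115022  0.02      ]
```

Emit:
servo_tool(
  moves=[
    [0.2, 1.2, 0.3, -0.1, 0],
    [0.4, 2.6, 1, -0.2, 0],
    [0.5, 4, 1.8, -0.3, 0],
    [0.65, 5, 2.5, -0.37, 0],
    [0.72, 5.5, 3, -0.37, 0],
    [0.72, 5.5, 3, -0.37, 0],
    [0.72, 5.5, 3, -0.37, 0],
    [0.72, 5.5, 3, -0.37, 0],
  ],
)

```text
time: 2.92
tool_pos: [0.5385, -0.3231, 0.0613]
ee_rot: [3.141, 0.001, 1.484]
wrist_force: [0.2, 0.1, 1.0]
width: 0.0939
finger_force: 0.0
```

```bash
python3 - <<'E'
from h import *
o=robot.get_obs();print(o['tool_pos'],o['ee_rot'],o['wrist_force'])
T=rot(o['ee_rot']);print('delta units',T.T@(np.array([.5388,-.3242,.004])-o['tool_pos'])/.025)
E
```

```text
[ 0.53847008 -0.32309982  0.06132006] [3.14103444e+00 8.04190152e-04 1.48436079e+00] [0.15520416 0.11373935 0.9663537 ]
delta units [-0.04085973  0.01566651  2.29284493]
```

Emit:
servo_tool(
  moves=[
    [-0.04, 0, 0.6, 0, 0],
    [-0.04, 0, 1.2, 0, 0],
    [-0.04, 0, 1.8, 0, 0],
    [-0.04, 0, 2.1, 0, 0],
    [-0.04, 0, 2.28, 0, 0],
    [-0.04, 0, 2.28, 0, 0],
    [-0.04, 0, 2.28, 0, 0],
  ],
)

```text
time: 3.5
tool_pos: [0.5383, -0.3244, 0.0047]
ee_rot: [3.14, 0.001, 1.483]
wrist_force: [-0.3, -1.1, 0.7]
width: 0.0938
finger_force: 0.0
```

Emit:
servo_tool(
  moves=[
    [0, 0, 0, 0, 0.3],
    [0, 0, 0, 0, 0.5],
    [0, 0, 0, 0, 0.7],
    [0, 0, 0, 0, 1],
    [0, 0, 0, 0, 1],
    [0, 0, 0, 0, 1],
    [0, 0, 0, 0, 1],
    [0, 0, 0, 0, 1],
    [0, 0, 0, 0, 1],
  ],
)

```text
time: 4.25
tool_pos: [0.5382, -0.3239, 0.0034]
ee_rot: [3.141, 0.0, 1.484]
wrist_force: [-0.4, -0.4, -0.6]
width: 0.0446
finger_force: 30.0
```

Emit:
servo_tool(
  moves=[
    [0, 0, -0.6, 0, 1],
    [0, 0, -1.6, 0, 1],
    [0, 0, -2.8, 0, 1],
    [0, 0, -4, 0, 1],
    [0, 0, -5.2, 0, 1],
    [0, 0, -6.3, 0, 1],
    [0, 0, -7.2, 0, 1],
    [0, 0, -7.6, 0, 1],
  ],
)

```text
time: 4.92
tool_pos: [0.5392, -0.3247, 0.1978]
ee_rot: [3.136, 0.003, 1.484]
wrist_force: [-0.2, -0.8, -1.3]
width: 0.0447
finger_force: 30.0
```

Emit:
servo_tool(
  moves=[
    [0.5, -0.2, 0, 0.5, 1],
    [1.4, -0.6, 0, 1.4, 1],
    [2.4, -1, 0, 2.4, 1],
    [3.5, -1.5, 0, 3.4, 1],
    [4.6, -2, 0, 4.4, 1],
    [5.7, -2.5, 0, 5.4, 1],
    [6.8, -3, 0, 6.4, 1],
    [7.9, -3.4, 0, 7.3, 1],
    [8.6, -3.7, 0, 7.9, 1],
    [9, -3.8, 0, 8.2, 1],
  ],
)

```text
time: 5.75
tool_pos: [0.4615, -0.0891, 0.1924]
ee_rot: [-3.139, 0.001, 0.625]
wrist_force: [1.2, -0.5, -0.9]
width: 0.0444
finger_force: 30.0
```

```bash
python3 - <<'E'
from h import *
o=robot.get_obs();print(o['tool_pos'],o['ee_rot'],o['width'])
T=rot(o['ee_rot']);print('delta units',T.T@(np.array([.40,.10,.2])-o['tool_pos'])/.025, np.degrees(o['ee_rot'][2])/6)
E
```

```text
[ 0.46145566 -0.08910729  0.19243371] [-3.13949309e+00  8.56271464e-04  6.24570246e-01] 0.044429244238895854
delta units [ 2.42880068 -7.57433085 -0.28882941] 5.964206516689217
```

Emit:
servo_tool(
  moves=[
    [0.2, -0.6, 0, 0.5, 1],
    [0.5, -1.6, 0, 1.4, 1],
    [0.8, -2.7, 0, 2.4, 1],
    [1.2, -3.8, 0, 3.4, 1],
    [1.6, -4.9, 0, 4.3, 1],
    [2, -6, 0, 5, 1],
    [2.2, -7, -0.3, 5.5, 1],
    [2.4, -7.5, -0.3, 5.8, 1],
    [2.4, -7.6, -0.3, 5.96, 1],
    [2.4, -7.6, -0.3, 5.96, 1],
  ],
)

```text
time: 6.58
tool_pos: [0.3998, 0.098, 0.2001]
ee_rot: [3.141, 0.001, 0.003]
wrist_force: [0.2, -1.0, -1.6]
width: 0.0447
finger_force: 30.0
```

Emit:
servo_tool(
  moves=[
    [0, 0, 0, 0, 1],
    [0, 0, 0, 0, 1],
    [0, 0, 0, 0, 1],
  ],
)

```text
time: 6.83
tool_pos: [0.4006, 0.0968, 0.2005]
ee_rot: [3.141, 0.001, -0.0]
wrist_force: [-0.2, 0.1, -0.7]
width: 0.0446
finger_force: 30.0
```

```bash
python3 - <<'E'
from h import *
c=snap('wrist');np.save('pics/c4.npy',c,allow_pickle=True)
print(c['obs']['tool_pos'],c['obs']['ee_rot'])
cv2.imwrite('pics/k.png',cv2.resize(c['image'],(800,600),interpolation=cv2.INTER_CUBIC))
E
```

```text
[0.4005676  0.09678678 0.20050124] [ 3.14112238e+00  8.30041400e-04 -2.81045470e-04]
```

View pics/k.png

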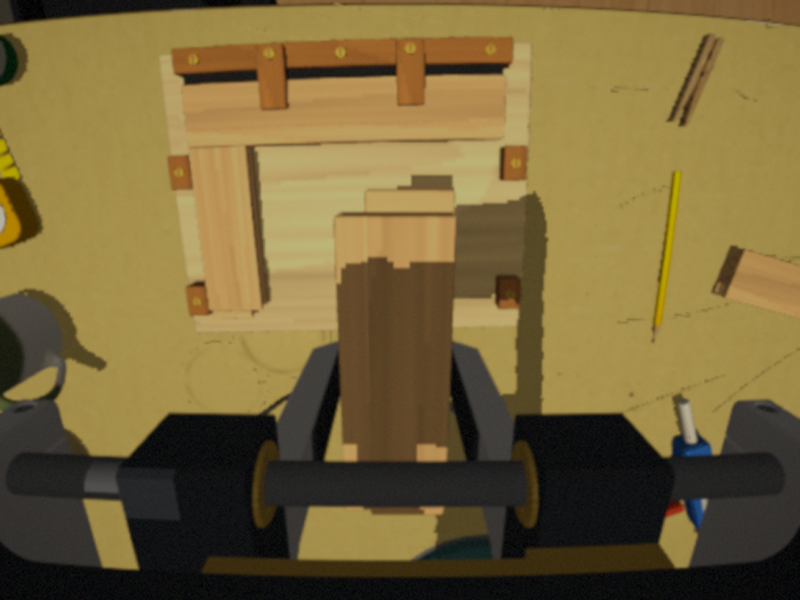

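The wrist view shows the jig squarely. The stile's inner edge runs from (252,146) to (503,138), its right end is at x≈503, and the right stops are at (514,162) and (508,291). The held rail's front shoulder is at (335,215)–(455,213), with its notch and groove side on the left (+y), as wanted.

```bash
python3 - <<'E'
from h import *
c=np.load('pics/c4.npy',allow_pickle=True).item()
k=.64
def W(p,z): return toplane(c,np.array(p)*k,z).round(4)[:,:2].tolist()
print('stile inner edge',W([(262,146),(400,141),(495,138)],.032))
print('stile right end',W([(503,82),(503,135)],.032))
print('left rail inner edge',W([(247,150),(259,308)],.032))
print('stops inner',W([(502,150),(502,178),(498,278),(497,303)],.030))
print('jig bottom edge',W([(200,331),(518,326)],.012), 'right', W([(529,48)],.012),'fence',W([(172,50),(512,40)],.032))
print('rail top',W([(335,215),(455,213),(340,445),(449,445)],.217))
# refine edges: row gradient along stile inner edge, and rail front shoulder/side
g=cv2.cvtColor(c['image'],cv2.COLOR_BGR2GRAY).astype(float);g=cv2.GaussianBlur(g,(0,0),.8)
for n,cols,r0,r1 in(('stile',range(175,315,20),84,98),('shoulder',range(240,290,8),130,144)):
    print(n,[(x,[(r,int(g[r,x])) for r in range(r0,r1)][:0] or list(g[r0:r1,x].astype(int))) for x in cols])
E
```

```text
stile inner edge [[0.5004, 0.1974], [0.5032, 0.0936], [0.5058, 0.0225]]
stile right end [[0.5453, 0.0185], [0.508, 0.0166]]
left rail inner edge [[0.4976, 0.2091], [0.3729, 0.2095]]
stops inner [[0.4973, 0.0163], [0.4766, 0.0151], [0.3978, 0.0137], [0.3766, 0.0132]]
jig bottom edge [[0.3453, 0.2713], [0.3502, -0.0112]] right [[0.5741, -0.005]] fence [[0.5697, 0.2602], [0.574, 0.0132]]
rail top [[0.4647, 0.1193], [0.4654, 0.0758], [0.3687, 0.1208], [0.3686, 0.0746]]
stile [(175, [np.int64(155), np.int64(156), np.int64(156), np.int64(157), np.int64(158), np.int64(158), np.int64(154), np.int64(138), np.int64(121), np.int64(127), np.int64(148), np.int64(161), np.int64(164), np.int64(165)]), (195, [np.int64(158), np.int64(158), np.int64(158), np.int64(156), np.int64(155), np.int64(152), np.int64(141), np.int64(123), np.int64(116), np.int64(133), np.int64(153), np.int64(162), np.int64(164), np.int64(166)]), (215, [np.int64(160), np.int64(160), np.int64(159), np.int64(157), np.int64(154), np.int64(145), np.int64(129), np.int64(124), np.int64(139), np.int64(154), np.int64(161), np.int64(163)
[... 1745 characters left out ...]
np.int64(152), np.int64(153), np.int64(153)]), (272, [np.int64(161), np.int64(161), np.int64(161), np.int64(160), np.int64(151), np.int64(129), np.int64(101), np.int64(94), np.int64(113), np.int64(136), np.int64(148), np.int64(153), np.int64(155), np.int64(154)]), (280, [np.int64(161), np.int64(161), np.int64(161), np.int64(159), np.int64(151), np.int64(129), np.int64(101), np.int64(94), np.int64(113), np.int64(138), np.int64(152), np.int64(156), np.int64(157), np.int64(157)]), (288, [np.int64(160), np.int64(160), np.int64(159), np.int64(157), np.int64(149), np.int64(129), np.int64(103), np.int64(94), np.int64(110), np.int64(132), np.int64(145), np.int64(150), np.int64(152), np.int64(152)])]
```

```bash
python3 - <<'E'
from h import *
c=np.load('pics/c4.npy',allow_pickle=True).item()
g=cv2.GaussianBlur(cv2.cvtColor(c['image'],cv2.COLOR_BGR2GRAY).astype(float),(0,0),.8)
def sub(v,i):
    d=v[i-1]-2*v[i]+v[i+1]; return i+(.5*(v[i-1]-v[i+1])/d if d else 0)
def fit(n,p0,p1,z,sign,vert,hw=5):
    P=[]
    for t in np.linspace(0,1,40):
        x,y=np.array(p0)*.64*(1-t)+np.array(p1)*.64*t
        if vert: xi,yi=int(round(x)),int(round(y)); v=sign*np.gradient(g[yi-hw:yi+hw+1,xi])
        else: xi,yi=int(round(x)),int(round(y)); v=sign*np.gradient(g[yi,xi-hw:xi+hw+1])
        i=int(np.argmax(v[1:-1]))+1; o=sub(v,i)-hw
        P.append((xi,yi+o) if vert else (xi+o,yi))
    W=toplane(c,P,z)[:,:2]
    for _ in range(3):
        m=np.median(W,0);vx,vy,x0,y0=cv2.fitLine(W.astype(np.float32),cv2.DIST_HUBER,0,.0003,1e-4).ravel()
        r=(W-[x0,y0])@[-vy,vx]; W=W[abs(r)<.0012]
    a=np.arctan2(vy,vx) if not vert else np.arctan2(-vx,vy)
    a=(a+np.pi/2)%np.pi-np.pi/2
    print(n,'yaw',round(a,4),'pt',W.mean(0).round(4),len(W))
fit('stile inner (down=darker)',(265,145),(495,138),.032,-1,1)
fit('stile right end',(503,82),(503,130),.032,-1,0); fit('  +',(503,82),(503,130),.032,1,0)
fit('jig bottom',(205,331),(330,329),.012,-1,1);fit('  +',(205,331),(330,329),.012,1,1)
fit('left rail inner',(247,160),(259,300),.032,-1,0)
fit('fence bottom-top edge',(180,50),(505,40),.032,-1,1,4);fit('fence +',(180,50),(505,40),.032,1,1,4)
fit('rail shoulder',(342,214),(450,213),.2171,1,1)
fit('rail left',(336,225),(338,300),.2171,1,0);fit('rail right',(455,225),(452,300),.2171,-1,0)
fit('rail right+',(455,225),(452,300),.2171,1,0)
fit('shoulder-',(342,214),(450,213),.2171,-1,1)
E
```

```text
stile inner (down=darker) yaw 0.0237 pt [0.5051 0.1086] 40
stile right end yaw 0.0331 pt [0.5322 0.0193] 28
  + yaw -0.0045 pt [0.5286 0.0157] 40
jig bottom yaw 0.0202 pt [0.3467 0.2102] 40
  + yaw 0.0648 pt [0.3528 0.1773] 16
left rail inner yaw 0.0243 pt [0.4364 0.2092] 40
fence bottom-top edge yaw 0.026 pt [0.5747 0.1348] 37
fence + yaw 0.0114 pt [0.5684 0.1369] 22
rail shoulder yaw -0.0016 pt [0.4643 0.0972] 40
rail left yaw -0.0281 pt [0.4505 0.1191] 30
rail right yaw -0.0569 pt [0.4479 0.0762] 37
rail right+ yaw 0.1576 pt [0.4468 0.0766] 30
shoulder- yaw -0.0005 pt [0.4661 0.0972] 40
```

Emit:
servo_tool(
  moves=[
    [0.2, 0.4, 0, -0.05, 1],
    [0.5, 1, 0.3, -0.1, 1],
    [0.8, 1.6, 1, -0.2, 1],
    [1, 2.1, 2, -0.24, 1],
    [1.1, 2.26, 3, -0.24, 1],
    [1.1, 2.26, 4, -0.24, 1],
    [1.1, 2.26, 5, -0.24, 1],
    [1.1, 2.26, 5.5, -0.24, 1],
    [1.1, 2.26, 5.6, -0.24, 1],
    [1.1, 2.26, 5.6, -0.24, 1],
  ],
)

```text
time: 7.72
tool_pos: [0.4273, 0.0407, 0.06]
ee_rot: [3.142, 0.003, 0.025]
wrist_force: [0.3, 0.2, -0.1]
width: 0.045
finger_force: 30.0
```

```bash
python3 - <<'E'
from h import *
robot.snapshot('wrist');robot.snapshot('wrist');c=snap('wrist');np.save('pics/c5.npy',c,allow_pickle=True)
o=c['obs'];print(o['tool_pos'],o['ee_rot'],o['wrist_force'])
cv2.imwrite('pics/l.png',cv2.resize(c['image'],(800,600),interpolation=cv2.INTER_CUBIC))
E
```

```text
[0.42900663 0.04091391 0.06213915] [ 3.14137065e+00 -2.11952042e-03  2.57215657e-02] [-0.60463948 -0.34938048 -1.04598905]
```

View pics/l.png

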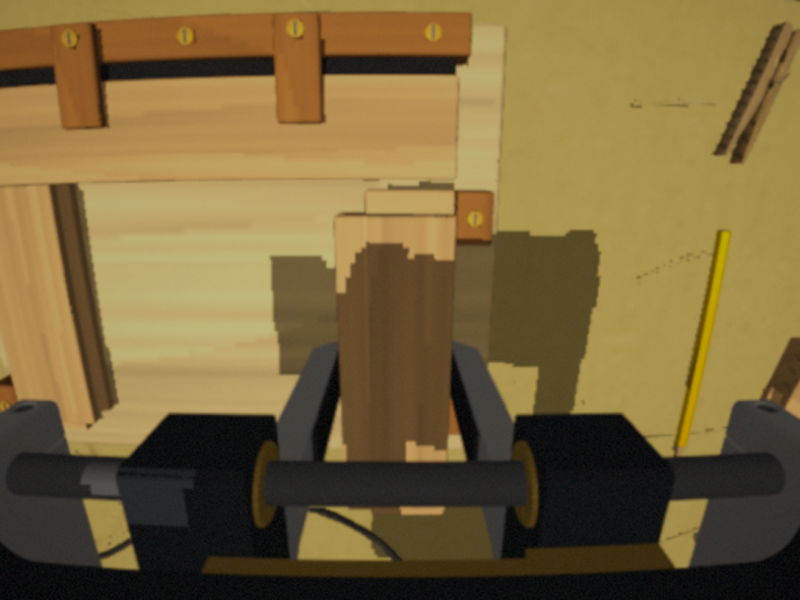

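The rail hangs in front of the stile. The stile's inner edge is at row ~181, its right end at column ~457, the stop's inner face at (457,217), and the rail's shoulder at row ~214 with its right side at ~455. I'll measure the gaps from this view.

```bash
cat > fit.py <<'E'
from h import *
def sub(v,i):
    d=v[i-1]-2*v[i]+v[i+1]; return i+(.5*(v[i-1]-v[i+1])/d if d else 0)
def fit(c,n,p0,p1,z,sign,vert,hw=5):
    g=cv2.GaussianBlur(cv2.cvtColor(c['image'],cv2.COLOR_BGR2GRAY).astype(float),(0,0),.8); P=[]
    for t in np.linspace(0,1,40):
        x,y=np.array(p0)*.64*(1-t)+np.array(p1)*.64*t; xi,yi=int(round(x)),int(round(y))
        v=sign*np.gradient(g[yi-hw:yi+hw+1,xi] if vert else g[yi,xi-hw:xi+hw+1])
        i=int(np.argmax(v[1:-1]))+1; o=sub(v,i)-hw; P.append((xi,yi+o) if vert else (xi+o,yi))
    W=toplane(c,P,z)[:,:2]
    for _ in range(3):
        vx,vy,x0,y0=cv2.fitLine(W.astype(np.float32),cv2.DIST_HUBER,0,.0003,1e-4).ravel()
        W=W[abs((W-[x0,y0])@[-vy,vx])<.0012]
    a=np.arctan2(-vx,vy) if vert else np.arctan2(vy,vx); a=(a+np.pi/2)%np.pi-np.pi/2
    ux=np.array([np.cos(.024),np.sin(.024)]);uy=np.array([-ux[1],ux[0]]);m=W.mean(0)
    print(n,'yaw',round(a,4),"x' %.4f y' %.4f"%(m@ux,m@uy),len(W))
E
python3 - <<'E'
from fit import *
c=np.load('pics/c5.npy',allow_pickle=True).item(); zt=c['obs']['tool_pos'][2]+.0166
fit(c,'stile inner',(100,183),(350,180),.032,-1,1)
fit(c,'stile right end-',(457,90),(457,170),.032,-1,0);fit(c,'stile right end+',(457,90),(457,170),.032,1,0)
fit(c,'left rail inner',(53,195),(90,415),.032,-1,0)
fit(c,'stop',(457,195),(457,238),.030,-1,0)
fit(c,'shoulder',(342,214),(450,213),zt,1,1);fit(c,'shoulder-',(342,214),(450,213),zt,-1,1)
fit(c,'rail left',(336,222),(338,280),zt,1,0);fit(c,'rail left-',(336,222),(338,280),zt,-1,0);fit(c,'rail right',(455,240),(452,320),zt,1,0);fit(c,'rail right-',(455,240),(452,320),zt,-1,0)
t=c['obs']['tool_pos'][:2];ux=np.array([np.cos(.024),np.sin(.024)]);print('tcp',t@ux,t@[-ux[1],ux[0]])
E
```

```text
stile inner yaw 0.0216 x' 0.5079 y' 0.1106 40
stile right end- yaw 0.0174 x' 0.5278 y' 0.0052 40
stile right end+ yaw 0.028 x' 0.5278 y' 0.0031 40
left rail inner yaw 0.0226 x' 0.4443 y' 0.1984 40
stop yaw 0.0855 x' 0.4891 y' 0.0036 40
shoulder yaw 0.0147 x' 0.4933 y' 0.0311 40
shoulder- yaw 0.0161 x' 0.4950 y' 0.0311 40
rail left yaw -0.0317 x' 0.4806 y' 0.0530 40
rail left- yaw 0.0424 x' 0.4834 y' 0.0545 30
rail right yaw 0.0244 x' 0.4657 y' 0.0089 30
rail right- yaw -0.0203 x' 0.4705 y' 0.0104 37
tcp 0.42986492648958885 0.030606953750318567
```

Emit:
servo_tool(
  moves=[
    [0, 0, 0.4, 0, 1],
    [0, 0, 0.9, 0, 1],
    [0, 0, 1.3, 0, 1],
    [0, 0, 1.55, 0, 1],
    [0, 0, 1.7, 0, 1],
    [0, 0, 1.7, 0, 1],
    [0, 0, 1.7, 0, 1],
  ],
)

```text
time: 8.45
tool_pos: [0.4281, 0.0412, 0.0185]
ee_rot: [3.142, -0.0, 0.026]
wrist_force: [-0.7, -0.4, -0.9]
width: 0.0448
finger_force: 30.0
```

Emit:
servo_tool(
  moves=[
    [0, 0, 0.03, 0, 1],
    [0, 0, 0.06, 0, 1],
    [0, 0, 0.08, 0, 1],
    [0, 0, 0.1, 0, 1],
    [0, 0, 0.1, 0, 1],
  ],
)

```text
time: 8.87
tool_pos: [0.4281, 0.0412, 0.0161]
ee_rot: [3.141, -0.0, 0.026]
wrist_force: [-0.1, -0.8, -1.8]
width: 0.0448
finger_force: 30.0
```

Emit:
servo_tool(
  moves=[
    [0, 0, 0.02, 0, 1],
    [0, 0, 0.03, 0, 1],
    [0, 0, 0.03, 0, 1],
    [0, 0, 0.03, 0, 1],
  ],
)

```text
time: 9.2
tool_pos: [0.4281, 0.0412, 0.0154]
ee_rot: [3.141, -0.0, 0.026]
wrist_force: [-0.7, 0.0, 0.9]
width: 0.0445
finger_force: 30.0
```

Emit:
servo_tool(
  moves=[
    [0, 0, 0.02, 0, 1],
    [0, 0, 0.03, 0, 1],
    [0, 0, 0.03, 0, 1],
    [0, 0, 0.03, 0, 1],
  ],
)

```text
time: 9.53
tool_pos: [0.4281, 0.0412, 0.0154]
ee_rot: [3.141, -0.0, 0.026]
wrist_force: [-2.1, -0.5, 6.1]
width: 0.0447
finger_force: 30.0
```

Emit:
servo_tool(
  moves=[
    [0, 0.03, -0.02, 0, 1],
    [0, 0.06, -0.02, 0, 1],
    [0, 0.09, -0.02, 0, 1],
    [0, 0.12, -0.02, 0, 1],
    [0, 0.14, -0.02, 0, 1],
    [0, 0.14, -0.02, 0, 1],
  ],
)

```text
time: 10.03
tool_pos: [0.4287, 0.0379, 0.0154]
ee_rot: [-3.141, -0.001, 0.026]
wrist_force: [-0.3, 3.5, 5.3]
width: 0.0448
finger_force: 30.0
```

Emit:
servo_tool(
  moves=[
    [0, 0.02, 0, 0, 1],
    [0, 0.03, 0, 0, 1],
    [0, 0.03, 0, 0, 1],
  ],
)

```text
time: 10.28
tool_pos: [0.4286, 0.0371, 0.0154]
ee_rot: [-3.141, -0.001, 0.026]
wrist_force: [0.7, 3.0, 5.4]
width: 0.0447
finger_force: 30.0
```

Emit:
servo_tool(
  moves=[
    [0, 0.02, 0, 0, 1],
    [0, 0.03, 0, 0, 1],
    [0, 0.03, 0, 0, 1],
  ],
)

```text
time: 10.53
tool_pos: [0.4287, 0.0364, 0.0154]
ee_rot: [-3.141, -0.001, 0.026]
wrist_force: [0.7, 2.9, 5.9]
width: 0.0448
finger_force: 30.0
```

Emit:
servo_tool(
  moves=[
    [0, 0.02, -0.01, 0, 1],
    [0, 0.03, -0.02, 0, 1],
    [0, 0.03, -0.02, 0, 1],
  ],
)

```text
time: 10.78
tool_pos: [0.4283, 0.0351, 0.0154]
ee_rot: [3.141, -0.0, 0.026]
wrist_force: [1.1, 0.4, 3.3]
width: 0.0449
finger_force: 30.0
```

Emit:
servo_tool(
  moves=[
    [0, 0.02, 0, 0, 1],
    [0, 0.03, 0, 0, 1],
    [0, 0.03, 0, 0, 1],
  ],
)

```text
time: 11.03
tool_pos: [0.4283, 0.0349, 0.0154]
ee_rot: [-3.141, -0.0, 0.026]
wrist_force: [1.3, 3.6, 3.2]
width: 0.0447
finger_force: 30.0
```

Emit:
servo_tool(
  moves=[
    [0.03, -0.015, 0, 0, 1],
    [0.07, -0.015, 0, 0, 1],
    [0.12, -0.015, 0, 0, 1],
    [0.16, -0.015, 0, 0, 1],
    [0.2, -0.015, 0, 0, 1],
    [0.2, -0.015, 0, 0, 1],
  ],
)

```text
time: 11.53
tool_pos: [0.4301, 0.0349, 0.0154]
ee_rot: [3.141, 0.007, 0.026]
wrist_force: [-6.8, 1.5, 11.5]
width: 0.0444
finger_force: 30.0
```

Emit:
servo_tool(
  moves=[
    [0.03, 0, 0, 0, 1],
    [0.06, 0, 0, 0, 1],
    [0.09, 0, 0, 0, 1],
    [0.12, 0, 0, 0, 1],
    [0.14, 0, 0, 0, 1],
    [0.14, 0, 0, 0, 1],
  ],
)

```text
time: 12.03
tool_pos: [0.4335, 0.035, 0.0154]
ee_rot: [3.141, 0.008, 0.026]
wrist_force: [-7.8, 1.7, 11.2]
width: 0.0446
finger_force: 30.0
```

Emit:
servo_tool(
  moves=[
    [0, 0, -0.02, 0, 1],
    [0, 0, -0.03, 0, 1],
    [0, 0, -0.03, 0, 1],
    [0, 0, -0.03, 0, 1],
  ],
)

```text
time: 12.37
tool_pos: [0.4358, 0.0351, 0.0154]
ee_rot: [3.141, 0.002, 0.026]
wrist_force: [-1.5, 0.7, 0.3]
width: 0.0442
finger_force: 30.0
```

Normal force is now almost gone, and I'll creep in.

Emit:
servo_tool(
  moves=[
    [0.03, 0, 0, 0, 1],
    [0.06, 0, 0, 0, 1],
    [0.09, 0, 0, 0, 1],
    [0.1, 0, 0, 0, 1],
    [0.1, 0, 0, 0, 1],
  ],
)

```text
time: 12.78
tool_pos: [0.4394, 0.0352, 0.0161]
ee_rot: [3.141, -0.0, 0.026]
wrist_force: [-0.2, 0.3, -1.3]
width: 0.0448
finger_force: 30.0
```

Emit:
servo_tool(
  moves=[
    [0.03, 0, 0, 0, 1],
    [0.06, 0, 0, 0, 1],
    [0.09, 0, 0, 0, 1],
    [0.1, 0, 0, 0, 1],
    [0.1, 0, 0, 0, 1],
  ],
)

```text
time: 13.2
tool_pos: [0.4418, 0.0353, 0.0163]
ee_rot: [3.141, -0.0, 0.026]
wrist_force: [-0.6, 0.3, -1.9]
width: 0.0447
finger_force: 30.0
```

Emit:
servo_tool(
  moves=[
    [0.02, 0, 0.02, 0, 1],
    [0.04, 0, 0.03, 0, 1],
    [0.04, 0, 0.03, 0, 1],
    [0.04, 0, 0.03, 0, 1],
  ],
)

```text
time: 13.53
tool_pos: [0.4423, 0.0353, 0.0154]
ee_rot: [3.141, 0.001, 0.026]
wrist_force: [-2.5, 0.6, 1.5]
width: 0.0448
finger_force: 30.0
```

Emit:
servo_tool(
  moves=[
    [0.02, 0, 0, 0, 1],
    [0.04, 0, 0, 0, 1],
    [0.04, 0, 0, 0, 1],
    [0.04, 0, 0, 0, 1],
  ],
)

```text
time: 13.87
tool_pos: [0.4429, 0.0354, 0.0154]
ee_rot: [3.141, 0.002, 0.026]
wrist_force: [-5.5, -0.6, 2.5]
width: 0.0446
finger_force: 30.0
```

Emit:
servo_tool(
  moves=[
    [0.02, 0, 0, 0, 1],
    [0.04, 0, 0, 0, 1],
    [0.06, 0, 0, 0, 1],
    [0.06, 0, 0, 0, 1],
    [0.06, 0, 0, 0, 1],
  ],
)

```text
time: 14.28
tool_pos: [0.4434, 0.0354, 0.0154]
ee_rot: [3.141, 0.004, 0.026]
wrist_force: [-8.2, -1.3, 6.2]
width: 0.0447
finger_force: 30.0
```

Emit:
servo_tool(
  moves=[
    [0.02, 0, -0.01, 0, 1],
    [0.04, 0, -0.02, 0, 1],
    [0.06, 0, -0.02, 0, 1],
    [0.06, 0, -0.02, 0, 1],
    [0.06, 0, -0.02, 0, 1],
  ],
)

```text
time: 14.7
tool_pos: [0.444, 0.0354, 0.0154]
ee_rot: [3.141, 0.006, 0.026]
wrist_force: [-8.9, -1.3, 4.7]
width: 0.0445
finger_force: 30.0
```

Emit:
servo_tool(
  moves=[
    [0.03, 0, -0.01, 0, 1],
    [0.06, 0, -0.02, 0, 1],
    [0.09, 0, -0.02, 0, 1],
    [0.12, 0, -0.02, 0, 1],
    [0.12, 0, -0.02, 0, 1],
    [0.12, 0, -0.02, 0, 1],
  ],
)

```text
time: 15.2
tool_pos: [0.4451, 0.0356, 0.0154]
ee_rot: [3.141, 0.011, 0.026]
wrist_force: [-12.2, -0.9, 6.6]
width: 0.0446
finger_force: 30.0
```

```bash
python3 - <<'E'
from fit import *
c=snap('wrist');np.save('pics/c6.npy',c,allow_pickle=True)
o=c['obs'];print(o['tool_pos'],o['ee_rot'],o['wrist_force'])
cv2.imwrite('pics/m.png',cv2.resize(c['image'],(800,600),interpolation=cv2.INTER_CUBIC))
E
```

```text
[0.44511023 0.03555032 0.01538825] [3.14143406 0.01058124 0.02635834] [-12.21324893  -0.93962583   6.55077461]
```

View pics/m.png

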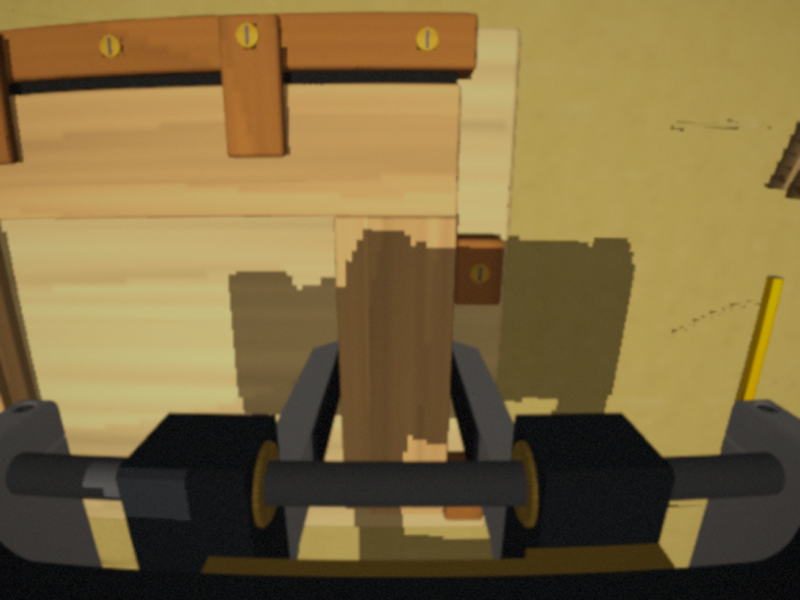

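The rail's shoulder is tight on the stile at row ~217, and its right side (457) is flush with the stile's end. I'll press a little more, then hold.

Emit:
servo_tool(
  moves=[
    [0.03, 0, -0.01, 0, 1],
    [0.06, 0, -0.02, 0, 1],
    [0.08, 0, -0.02, 0, 1],
    [0.08, 0, -0.02, 0, 1],
    [0.08, 0, -0.02, 0, 1],
    [0.08, 0, -0.02, 0, 1],
  ],
)

```text
time: 15.75
tool_pos: [0.4458, 0.0356, 0.0154]
ee_rot: [3.141, 0.014, 0.027]
wrist_force: [-14.9, -1.3, 5.9]
width: 0.0448
finger_force: 30.0
```

Emit:
servo_tool(
  moves=[
    [0, 0, 0, 0, 1],
    [0, 0, 0, 0, 1],
    [0, 0, 0, 0, 1],
    [0, 0, 0, 0, 1],
    [0, 0, 0, 0, 1],
    [0, 0, 0, 0, 1],
    [0, 0, 0, 0, 1],
    [0, 0, 0, 0, 1],
    [0, 0, 0, 0, 1],
    [0, 0, 0, 0, 1],
  ],
)

```text
time: 16.58
tool_pos: [0.4458, 0.0356, 0.0153]
ee_rot: [3.141, 0.014, 0.027]
wrist_force: [-15.3, -1.0, 7.0]
width: 0.0445
finger_force: 30.0
```

Emit:
servo_tool(
  moves=[
    [0, 0, 0, 0, 1],
    [0, 0, 0, 0, 1],
    [0, 0, 0, 0, 1],
    [0, 0, 0, 0, 1],
    [0, 0, 0, 0, 1],
    [0, 0, 0, 0, 1],
    [0, 0, 0, 0, 1],
    [0, 0, 0, 0, 1],
    [0, 0, 0, 0, 1],
    [0, 0, 0, 0, 1],
  ],
)

```text
time: 17.42
tool_pos: [0.4458, 0.0356, 0.0154]
ee_rot: [3.141, 0.014, 0.027]
wrist_force: [-15.3, -1.0, 6.0]
width: 0.0445
finger_force: 30.0
```

Emit:
servo_tool(
  moves=[
    [0, 0, 0, 0, 1],
    [0, 0, 0, 0, 1],
    [0, 0, 0, 0, 1],
    [0, 0, 0, 0, 1],
    [0, 0, 0, 0, 1],
    [0, 0, 0, 0, 1],
    [0, 0, 0, 0, 1],
    [0, 0, 0, 0, 1],
    [0, 0, 0, 0, 1],
    [0, 0, 0, 0, 1],
  ],
)

```text
time: 18.25
tool_pos: [0.4458, 0.0356, 0.0154]
ee_rot: [3.141, 0.013, 0.027]
wrist_force: [-14.4, -0.1, 6.3]
width: 0.0447
finger_force: 30.0
```

Emit:
servo_tool(
  moves=[
    [0, 0, 0, 0, 1],
    [0, 0, 0, 0, 1],
    [0, 0, 0, 0, 1],
    [0, 0, 0, 0, 1],
    [0, 0, 0, 0, 1],
    [0, 0, 0, 0, 1],
    [0, 0, 0, 0, 1],
    [0, 0, 0, 0, 1],
    [0, 0, 0, 0, 1],
    [0, 0, 0, 0, 1],
  ],
)

```text
time: 19.08
tool_pos: [0.4458, 0.0356, 0.0154]
ee_rot: [3.141, 0.013, 0.027]
wrist_force: [-14.1, -0.8, 6.4]
width: 0.0447
finger_force: 30.0
```

Emit:
servo_tool(
  moves=[
    [0, 0, 0, 0, 1],
    [0, 0, 0, 0, 1],
    [0, 0, 0, 0, 1],
    [0, 0, 0, 0, 1],
    [0, 0, 0, 0, 1],
    [0, 0, 0, 0, 1],
    [0, 0, 0, 0, 1],
    [0, 0, 0, 0, 1],
    [0, 0, 0, 0, 1],
    [0, 0, 0, 0, 1],
  ],
)

```text
time: 19.92
tool_pos: [0.4458, 0.0356, 0.0154]
ee_rot: [3.141, 0.014, 0.027]
wrist_force: [-15.1, -1.3, 6.3]
width: 0.0449
finger_force: 30.0
```

Emit:
servo_tool(
  moves=[
    [0, 0, 0, 0, 1],
    [0, 0, 0, 0, 1],
    [0, 0, 0, 0, 1],
    [0, 0, 0, 0, 1],
    [0, 0, 0, 0, 1],
    [0, 0, 0, 0, 1],
    [0, 0, 0, 0, 1],
    [0, 0, 0, 0, 1],
    [0, 0, 0, 0, 1],
    [0, 0, 0, 0, 1],
  ],
)

```text
time: 20.75
tool_pos: [0.4458, 0.0356, 0.0154]
ee_rot: [3.141, 0.013, 0.027]
wrist_force: [-15.0, -1.2, 6.3]
width: 0.0447
finger_force: 30.0
```

Emit:
servo_tool(
  moves=[
    [0, 0, 0, 0, 1],
    [0, 0, 0, 0, 1],
    [0, 0, 0, 0, 1],
    [0, 0, 0, 0, 1],
    [0, 0, 0, 0, 1],
    [0, 0, 0, 0, 1],
    [0, 0, 0, 0, 1],
    [0, 0, 0, 0, 1],
    [0, 0, 0, 0, 1],
    [0, 0, 0, 0, 1],
  ],
)

```text
time: 21.58
tool_pos: [0.4458, 0.0356, 0.0154]
ee_rot: [3.141, 0.013, 0.027]
wrist_force: [-15.2, -1.6, 7.1]
width: 0.0448
finger_force: 30.0
```

```bash
python3 - <<'E'
from fit import *
c=snap('wrist');o=c['obs'];print(o['tool_pos'],o['ee_rot'],o['wrist_force'],o['time'])
fit(c,'stile inner',(30,217),(320,217),.032,-1,1,6)
fit(c,'shoulder',(345,217),(450,217),.032,-1,1,6)
fit(c,'rail right',(457,222),(456,232),.032,-1,0);fit(c,'stile right',(459,100),(458,205),.032,-1,0);fit(c,'stile right+',(459,100),(458,205),.032,1,0)
# foam yield: compare the stile's inner edge with the earlier view
E
```

```text
[0.44580483 0.03559426 0.01538522] [3.14140141 0.01347948 0.02669653] [-15.16709015  -1.55177779   7.11220252] 21.5833
stile inner yaw 0.0237 x' 0.5119 y' 0.1072 40
shoulder yaw 0.0213 x' 0.5113 y' 0.0230 32
rail right yaw -0.0488 x' 0.5067 y' 0.0043 40
stile right yaw 0.0256 x' 0.5326 y' 0.0049 40
stile right+ yaw 0.0239 x' 0.5326 y' 0.0032 40
```

The stile has yielded 4 mm into the foam, which means about 12 N. The shoulder is tight and square, and the rail is flush, so I'm handing in.

```bash
python3 -c "
from bench import robot
print(robot.close_job())"
```

```text
the job is handed in; nothing more can be done
None
```

The rail is seated flat, flush and tight in the stile's groove, panel groove facing the other rail; it was pressed at about 12 N (from the 4 mm foam yield) for over five seconds, and I handed in still gripping and pressing, though no verdict came back.

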